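Set the wheel-bearing nut and hold it for the lock pin

ROBOT

A 7-joint arm with a two-finger parallel gripper is mounted at the origin on the work surface. World frame = base frame: x ahead of the robot, y to its left, z up, the work surface at z = 0. Lengths are in m, angles in degrees, forces in N, time in s.
With the tool pointing down it reaches from about 0.4 to 0.875 m from the base axis. Payload 19.3 kg.
Tool frame: the origin (TCP) lies between the finger pads, 19 mm behind the fingertips; this is the grasp point; z points along the fingers, y is the line along which they close (so a half turn about z gives the same grasp; the last joint's range is limited). The gripper opens to 85 mm and grips with 20 to 120 N. Pads are 22 mm wide; open, the fingers measure 114 mm over their backs; the gripper's body (76 mm by 85 mm) begins 54 mm behind the grasp point. The pads swing forward as they close: fully open they stand 13 mm farther back than shut.
Start: joints at [67.712, 29.874, -2.08, 91.645, 1.215, 58.505, -6.463], TCP at [0.196, -0.594, 0.25] pointing down, gripper open.
Joint ranges: [-166.77, 166.77], [-17.47, 122.26], [-85.68, 81.53], [9.62, 139.38], [-72.42, 252.41], [9.2, 110.78], [-144.41, 144.41]. Speed limits (degrees/s): [108.29, 108.29, 136.94, 136.94, 172.46, 172.46, 172.46].

INTERFACE

Orientations are given as a 3x3 rotation matrix whose columns are the frame's x, y, z axes.
In Python, from rig import r, cams gives the robot as it stands.
- The arm moves only by the tool apply_moves, never from a script. Its argument "increments" is a list that holds one entry, the list of rows, each a list of 5 numbers: the opening, from -1 (shut) to 1 (fully open), then the shift along the tool's x, y, z normalised to -1 to 1, where 1 is 0.03 m, then the turn about the tool's z normalised to -1 to 1, where 1 is 60 degrees. A call has 1 to 12 rows; each row shifts and turns the commanded pose from where the row before left it, along the tool's axes as they then stand; what a row does not reach is not made up. A row lasts 1/8 s, in which the tool goes at most 62.5 mm and 10.7 degrees, less where a joint would pass 70% of its speed; a pose out of reach is approached as far as the arm can. A call with a number of a shift or a turn outside -1 to 1 is refused whole. A call with a gripper value outside its range is refused whole. The fingers move at their own pace and stop on an object; "newtons" is the grip in N (left out, the last holds). Time passes only in rows, so rows that do not move let the fingers close. It gives the time, the measured TCP pose, the force, the opening and the grip force at its end, in the units of the state.
- r.get_state(): the state, without advancing time (a new reading comes with each control period).
- cams.grab_frame(name): name is "scene" or "side" or "wrist"; returns a dict with "pixels" (420x560x3 uint8, blue, green, red), "range_z" (420x560 float32, m along the optical axis (not along the pixel's ray), 0 where there is no reading), "intrinsics" (3x3 intrinsics, pixels), "rvec" (rotation vector, rad) and "tvec" (3), from world to camera coordinates, as OpenCV has them; the wrist camera has in their place "T_tool_cam" (4x4, takes a point from camera to tool coordinates, whose origin is the TCP and whose axes are the flange's). Camera axes: x right, y down, z forward; pixel columns grow to the right and rows downward; lengths in m; the calibration is good to about 2 mm. A picture is of the moment at which its call begins: read the wrist's pose just before it.
- r.job_done(): hands the job in; it is judged then, once.
The state is a dict: "time_s": time; "qpos": joint angles; "dq": joint speeds; "joint_efforts": joint torques, N m; "ee_pos": TCP position; "orientation": TCP orientation; "wrist_force": force on the tool from outside, world axes, zero at the start; "moment": the same for the moment, N m; "finger_gap": finger opening in m; "gripper_force": force on a finger pad.
Only numpy, scipy, OpenCV 4.12 (cv2) and the standard library are available. Lean on these libraries where they do the work, as an engineer would, in place of code of your own. Each camera call takes 0.05 s, during which the arm holds its last target. There are 200 camera calls.

TASK

A wheel hub on a sled stands under the head of the red bench press: pull the sled by its orange post along its track, out from under the press head, fully home against the yellow stop. Then screw the knurled brass nut on the hub clockwise (seen from above) down until it bottoms out, back it off a quarter turn, and finish still gripping the nut there between the fingers, so that a colleague can put in the lock pin. Leave the grease jar, the bearing ring and the blue tub where they stand.

Things in the scene. Friction and masses are not known exactly. Their poses are not given: they have to be found in the camera images.
- press: Fixed red bench press with slide track. Origin on the table top, on the track's centre line; the track (150 mm wide, rails 30 high) runs along this frame's y axis from y = -260 mm (yellow stop block, 44 high) to +270. The press column stands at y = 250 to 320 mm, 240 high. The sled pulls towards this frame's -y.
- head_edge (a point): Middle of the lower edge, on the stop side, of the fixed press head that overhangs the track: 150 mm above the table, at y = +65 mm of the press frame. The head is 75 mm wide, 60 high (top 210 mm above the table) and runs from here 185 mm towards the column, along +y of the press frame.
- sled (a joint): Travel of the aluminium sled along the track (m): 0 = hub under the press ram, 0.18 = home against the yellow stop; grows towards the press frame's -y. About 9 N of friction; it stays where it is left. Starts at 0 to 0.04.
- post_top (a point): Centre of the top of the sled's upright orange pull post: round, 22 mm diameter, top 112 mm above the table, standing 78 mm out of the sled plate. It is fixed to the sled 145 mm from the hub axis, on the stop side (-y of the press frame), 90 mm clear of the hub flange and clear of the press head.
- hub_top (a point): Top centre of the hub's upright spindle (19 mm diameter, 134 mm above the table), which passes up through the nut. Below the nut: a collar of 34 mm diameter from 92 down to 76 mm height, the hub barrel of 64 mm diameter down to 46 mm, then a flange of 110 mm diameter with studs up to 66 mm height.
- nut: Round knurled brass nut on the hub spindle, 40 mm diameter, 26 mm high, with a white stripe on top along its own +x. Origin on its axis at its underside, 92 mm above the table when bottomed out; it rises 3 mm a turn when unscrewed.
- nut_turn (a joint): How far the nut is unscrewed (rad): 0 = bottomed out, growing counter-clockwise seen from above (clockwise screws it down). Already started on the thread, 2.2 to 3.5 rad from the bottom. Turns with about 0.06 N m of friction, stays where left, and stops dead at 0, where the fingers slip round it.
- grease_jar: Loose glass jar with red cap, 64 mm diameter, 75 mm high, bystander; origin at the centre of its underside.
- bearing_race: Loose steel bearing ring lying flat, 68 mm outer diameter, 44 mm inner, 20 mm high, bystander; origin at the centre of its underside.
- pin_tub: Loose open blue tub, 70 x 70 mm, 40 mm high, bystander; origin at the centre of its underside.

How it is judged:
By the outcome, as a careful person would: the job done as asked, in the order asked, and still so for the second after the job is handed in, while the arm keeps its last pose, push and grip.
It also fails if it takes over 72 s, if anything falls off the work surface, if the arm or the gripper's body presses on something with over 40 N, if the wrist force passes 120 N, or if a joint passes its speed limit or range.

## Working session

There is one attempt and no reset: what is moved stays moved. The work goes in short steps, Python scripts to look and compute and a tool call to move; the robot and the scene stay as the last step left them, time stands still between calls to the robot, and variables do not carry over. Pictures are saved under pics/ and viewed, at most 10 in all, crops included, and the job is handed in when it is done.

Besides the shell and the picture viewer there is one more tool, called after "Call:" by a JSON object that holds its "fn" and its "kwargs". apply_moves: Moves the arm, as the interface text tells. Scaled input: -1 to 1 covers 0.03 m each way for a shift and 60 degrees each way for a turn. Its arguments: {"type":"object","properties":{"increments":{"type":"array"},"newtons":{"type":"number"}},"required":["increments"]}

```bash
mkdir -p pics
cat > h.py <<'E'
import numpy as np, cv2
from rig import r, cams
def world(f, mask=None, pose=None):
    """Nx6-ish: HxWx3 world points from depth"""
    K=f["intrinsics"]; z=f["range_z"]; h,w=z.shape
    u,v=np.meshgrid(np.arange(w),np.arange(h))
    p=np.stack([(u-K[0,2])/K[0,0]*z,(v-K[1,2])/K[1,1]*z,z],-1)
    if "rvec" in f:
        R=cv2.Rodrigues(np.array(f["rvec"],float))[0]; return (p-np.array(f["tvec"]).ravel())@R
    T=np.array(f["T_tool_cam"]); p=p@T[:3,:3].T+T[:3,3]
    return p@np.array(pose["orientation"]).T+np.array(pose["ee_pos"])
E
python3 - <<'E'
from h import *
s=r.get_state(); print({k:np.round(v,3).tolist() for k,v in s.items()})
a=[cams.grab_frame(n) for n in("scene","side")]
for n,f in zip(("scene","side"),a):
    np.savez(n+".npz",**f); cv2.imwrite(f"pics/{n}0.png",f["pixels"])
E
```

```text
{'time_s': 0.0, 'qpos': [67.712, 29.911, -2.083, 91.67, 1.213, 58.506, -6.465], 'dq': [0.057, -0.064, -0.029, 0.062, -0.103, -0.006, 0.007], 'joint_efforts': [-0.0, -92.71, 1.98, -36.993, 0.018, 0.008, 0.0], 'ee_pos': [0.196, -0.593, 0.249], 'orientation': [[0.95, 0.313, -0.0], [0.313, -0.95, 0.001], [-0.0, -0.001, -1.0]], 'wrist_force': [0.251, 0.177, -0.582], 'moment': [-0.041, 0.015, -0.035], 'gripper_force': 0.0, 'finger_gap': 0.086}
```

View pics/scene0.png

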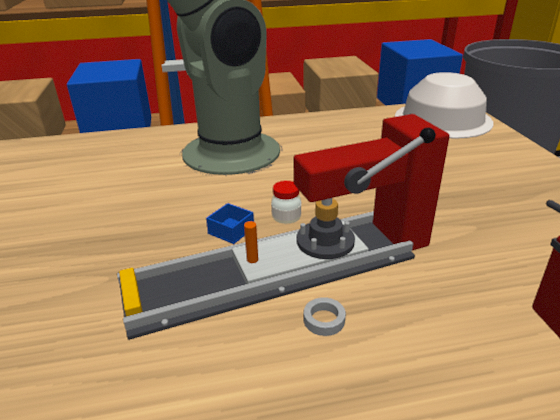

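View pics/side0.png

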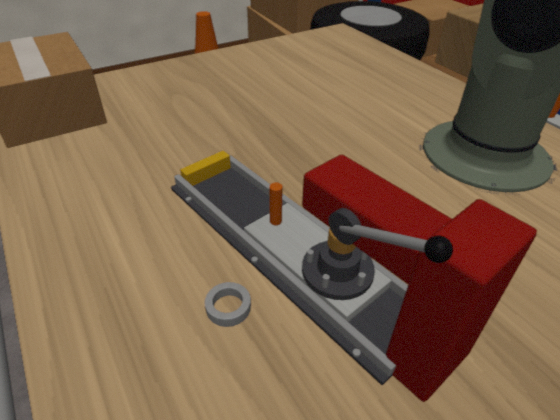

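The scene view shows the post at about (251,242), the yellow stop at (130,291), the nut at (326,210) under the head, the tub at (230,222), the jar at (286,202) and the ring at (324,316). In the side view the post is at (276,204) and the nut at (341,240).

Run:
```python
from h import *
for n,regs in (("scene",dict(post=(240,215,262,270),stop=(115,262,145,320),nut=(312,195,342,225),tub=(205,203,256,243),jar=(270,180,303,224),ring=(300,297,348,335),head=(290,140,405,200))),
               ("side",dict(post=(266,178,288,228),stop=(178,150,235,188),nut=(325,225,360,258),ring=(203,281,253,326),head=(300,155,450,290)))):
    f=dict(np.load(n+".npz")); P=world(f); hsv=cv2.cvtColor(f["pixels"],cv2.COLOR_BGR2HSV).astype(int)
    for k,(a,b,c,d) in regs.items():
        p=P[b:d,a:c].reshape(-1,3); q=hsv[b:d,a:c].reshape(-1,3); H,S,V=q.T
        m=dict(post=(H<14)&(S>180),stop=(H>20)&(H<30)&(S>200),nut=(H>12)&(H<25)&(S>120),tub=(H>100)&(H<130)&(S>150),jar=p[:,2]>.01,ring=(S<60)&(p[:,2]>.004),head=((H<6)|(H>174))&(S>180)&(p[:,2]>.12))[k]
        m&=p[:,2]>0.003
        x=p[m]; lo,hi=np.percentile(x,[2,98],0); print(n,k,len(x),lo.round(4),hi.round(4))
        t=x[x[:,2]>hi[2]-.004]; print("   top",len(t),t.mean(0).round(4), cv2.minAreaRect((t[:,:2]*1000).astype(np.float32)))
        if k in("post","nut"):  # circle fit with known radius on side surface
            from scipy.optimize import least_squares
            R=.011 if k=="post" else .020
            y=x[(x[:,2]<hi[2]-.004)&(x[:,2]>lo[2]+.003)]
            C=-P[0,0]*0; cam=-cv2.Rodrigues(f["rvec"])[0].T@f["tvec"].ravel()
            d=y[:,:2].mean(0)-cam[:2]; d/=np.linalg.norm(d)
            o=least_squares(lambda c:np.hypot(*(y[:,:2]-c).T)-R,y[:,:2].mean(0)+d*R,loss="soft_l1",f_scale=.001); print("   circ",o.x.round(4),o.cost)
```

```text
scene post 405 [ 0.5328 -0.0235  0.0367] [ 0.5482 -0.0052  0.1123]
   top 63 [ 0.5494 -0.0155  0.1182] ((859.1953125, -51.22152328491211), (18.892789840698242, 669.708740234375), 83.49040985107422)
   circ [ 0.5356 -0.0147] 0.00010312074298638515
scene stop 730 [ 0.5283 -0.2394  0.029 ] [ 0.6257 -0.2059  0.0454]
   top 592 [ 0.5795 -0.2237  0.0443] ((860.3072509765625, -164.16416931152344), (685.8381958007812, 27.064714431762695), 11.971122741699219)
scene nut 394 [0.5027 0.1078 0.0932] [0.532  0.1465 0.1201]
   top 143 [0.5184 0.1267 0.1187] ((515.3742065429688, 127.40233612060547), (40.532203674316406, 32.834449768066406), 88.8487777709961)
   circ [0.5111 0.1281] 8.007464081989397e-05
scene tub 1123 [ 0.3427 -0.0835  0.0034] [0.4339 0.0021 0.04  ]
   top 184 [ 0.4147 -0.0396  0.0496] ((765.1041259765625, -79.57572937011719), (91.5607681274414, 850.8024291992188), 83.82783508300781)
scene jar 1116 [0.3392 0.0529 0.0122] [0.5255 0.1096 0.1702]
   top 37 [0.5933 0.0608 0.2132] ((849.9053955078125, 2.2721328735351562), (10.101959228515625, 705.4013061523438), 77.36629486083984)
scene 
[... 758 characters left out ...]
726684570312), (745.537353515625, 90.29564666748047), 66.81824493408203)
side nut 317 [0.5042 0.1209 0.0932] [0.5557 0.1616 0.1628]
   top 12 [0.5769 0.1853 0.1938] ((676.0000610351562, 309.3516845703125), (393.1779479980469, 24.76378059387207), 49.110023498535156)
   circ [0.5111 0.1274] 0.00018581176148887437
side ring 1204 [0.6449 0.0512 0.0046] [0.7076 0.1138 0.0211]
   top 792 [0.6772 0.086  0.0238] ((751.9415893554688, 243.2340087890625), (426.6300048828125, 64.77291870117188), 64.63742065429688)
side head 8990 [0.4695 0.0899 0.1594] [0.5542 0.3026 0.2386]
   top 263 [0.5525 0.296  0.2753] ((649.970703125, 360.67645263671875), (372.57012939453125, 26.34764862060547), 32.57145309448242)
```

Call:
{"fn": "apply_moves", "kwargs": {"increments": [[[1, 0.84, -0.738, 0, 0], [1, 0.84, -0.738, 0, 0], [1, 0.84, -0.738, 0, 0], [1, 0.84, -0.738, 0, 0], [1, 0.84, -0.738, 0, 0], [1, 0.84, -0.738, 0, 0], [1, 0.84, -0.738, 0, 0], [1, 0.84, -0.738, 0, 0], [1, 0.84, -0.738, 0, 0], [1, 0.84, -0.738, 0, 0]]]}}

```text
time_s: 1.35
ee_pos: [0.3662, -0.3032, 0.2499]
orientation: [[0.95, 0.313, -0.0], [0.313, -0.95, 0.0], [-0.0, -0.0, -1.0]]
wrist_force: [1.0, 0.2, -0.5]
finger_gap: 0.0856
gripper_force: 0.0
```

Call:
{"fn": "apply_moves", "kwargs": {"increments": [[[1, 0.84, -0.738, 0, 0], [1, 0.84, -0.738, 0, 0], [1, 0.84, -0.738, 0, 0], [1, 0.84, -0.738, 0, 0], [1, 0.84, -0.738, 0, 0], [1, 0.84, -0.738, 0, 0], [1, 0.84, -0.738, 0, 0], [1, 0.84, -0.738, 0, 0], [1, 0, 0, 0, 0.138], [1, 0, 0, 0, 0]]]}}

```text
time_s: 2.6
ee_pos: [0.5016, -0.0727, 0.2497]
orientation: [[0.985, 0.174, -0.001], [0.174, -0.985, -0.0], [-0.001, 0.0, -1.0]]
wrist_force: [-0.2, -0.6, 0.3]
finger_gap: 0.0855
gripper_force: 0.0
```

Run:
```python
from h import *
s=r.get_state(); f=cams.grab_frame("wrist"); np.savez("w1.npz",pos=s["ee_pos"],R=s["orientation"],**f); cv2.imwrite("pics/w1.png",f["pixels"])
print(np.array(f["T_tool_cam"]).round(3).tolist())
P=world(f,pose=s); hsv=cv2.cvtColor(f["pixels"],cv2.COLOR_BGR2HSV).astype(int); H,S,V=np.moveaxis(hsv,-1,0)
for k,m in dict(post=(H>3)&(H<14)&(S>180)&(abs(P[...,2]-.112)<.004),stop=(H>20)&(H<30)&(S>200)&(abs(P[...,2]-.044)<.004),rail=(abs(P[...,2]-.03)<.003)).items():
    x=P[m]; 
    if len(x)<20: print(k,len(x)); continue
    print(k,len(x),np.median(x,0).round(4),cv2.minAreaRect((x[:,:2]*1000).astype(np.float32)))
    if k=="post": print(cv2.minEnclosingCircle((x[:,:2]*1000).astype(np.float32)))
```

```text
[[0.001, -0.961, -0.278, 0.07], [1.0, 0.001, -0.0, 0.001], [0.0, -0.278, 0.961, -0.124], [0.0, 0.0, 0.0, 1.0]]
post 431 [ 0.5336 -0.0165  0.1124] ((523.1809692382812, 39.306884765625), (18.789901733398438, 134.96987915039062), 12.137667655944824)
((527.2222900390625, 40.17605209350586), 67.67185974121094)
stop 0
rail 11702 [ 0.5641 -0.0364  0.0304] ((470.60955810546875, -35.58818054199219), (260.031982421875, 446.8717346191406), 10.09156608581543)
```

View pics/w1.png

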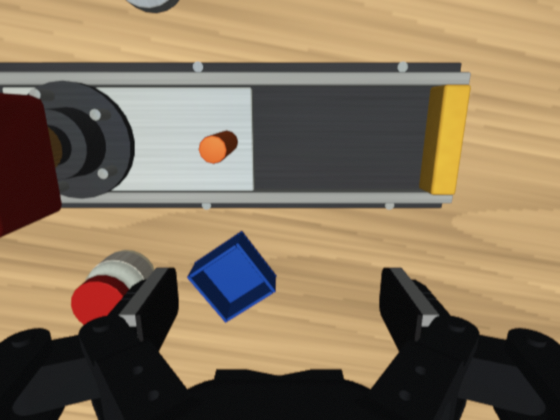

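The wrist view shows the post top at (212,150), the stop at (447,140) and the head's edge at (55,150). The post is clear, so I'm going to it.

Call:
{"fn": "apply_moves", "kwargs": {"increments": [[[1, 0.715, -0.835, 0, 0], [1, 0.715, -0.835, 0, 0], [1, 0, 0, 0, 0], [1, 0, 0, 0.9, 0], [1, 0, 0, 0.9, 0], [1, 0, 0, 0.9, 0], [1, 0, 0, 0.9, 0], [1, 0, 0, 0.9, 0], [1, 0, 0, 0.9, 0], [1, 0, 0, 0, 0]]], "newtons": 60}}

```text
time_s: 3.9
ee_pos: [0.534, -0.0171, 0.0868]
orientation: [[0.985, 0.174, -0.003], [0.174, -0.985, -0.0], [-0.003, -0.0, -1.0]]
wrist_force: [-0.2, 0.1, 0.2]
finger_gap: 0.0856
gripper_force: 0.0
```

Call:
{"fn": "apply_moves", "kwargs": {"increments": [[[-1, 0, 0, 0, 0], [-1, 0, 0, 0, 0], [-1, 0, 0, 0, 0], [-1, 0, 0, 0, 0], [-1, 0, 0, 0, 0], [-1, 0, 0, 0, 0], [-1, 0, 0, 0, 0], [-1, 0, 0, 0, 0]]]}}

```text
time_s: 4.9
ee_pos: [0.5355, -0.0161, 0.0887]
orientation: [[0.985, 0.173, 0.001], [0.173, -0.985, -0.0], [0.001, 0.0, -1.0]]
wrist_force: [-3.2, 0.7, 11.0]
finger_gap: 0.0203
gripper_force: 58.1
```

Call:
{"fn": "apply_moves", "kwargs": {"increments": [[[-1, 0, 0.2, 0, 0], [-1, 0, 0.4, 0, 0], [-1, 0, 0.4, 0, 0], [-1, 0, 0.4, 0, 0], [-1, 0, 0.4, 0, 0], [-1, 0, 0.4, 0, 0], [-1, 0, 0.4, 0, 0], [-1, 0, 0.4, 0, 0], [-1, 0, 0.4, 0, 0]]]}}

```text
time_s: 6.02
ee_pos: [0.553, -0.1155, 0.0887]
orientation: [[0.985, 0.175, 0.0], [0.175, -0.985, 0.001], [0.0, -0.001, -1.0]]
wrist_force: [-4.9, 9.4, 13.3]
finger_gap: 0.0205
gripper_force: 58.6
```

Call:
{"fn": "apply_moves", "kwargs": {"increments": [[[-1, 0, 0.25, 0, 0], [-1, 0, 0.25, 0, 0], [-1, 0, 0.25, 0, 0], [-1, 0, 0.25, 0, 0], [-1, 0, 0.2, 0, 0]]]}}

```text
time_s: 6.65
ee_pos: [0.5593, -0.151, 0.0887]
orientation: [[0.985, 0.174, -0.0], [0.174, -0.985, 0.001], [0.0, -0.001, -1.0]]
wrist_force: [-5.7, 8.8, 13.2]
finger_gap: 0.0206
gripper_force: 58.7
```

Call:
{"fn": "apply_moves", "kwargs": {"increments": [[[-1, 0, 0.1, 0, 0], [-1, 0, 0.1, 0, 0], [-1, 0, 0.1, 0, 0]]]}}

```text
time_s: 7.02
ee_pos: [0.5608, -0.1597, 0.0887]
orientation: [[0.985, 0.174, -0.0], [0.174, -0.985, 0.001], [0.0, -0.001, -1.0]]
wrist_force: [-5.5, 7.4, 13.2]
finger_gap: 0.0205
gripper_force: 58.7
```

Call:
{"fn": "apply_moves", "kwargs": {"increments": [[[-1, 0, 0.08, 0, 0], [-1, 0, 0.08, 0, 0], [-1, 0, 0.08, 0, 0]]]}}

```text
time_s: 7.4
ee_pos: [0.5621, -0.1667, 0.0887]
orientation: [[0.985, 0.174, -0.0], [0.174, -0.985, 0.001], [0.0, -0.001, -1.0]]
wrist_force: [-5.1, 8.3, 13.7]
finger_gap: 0.0208
gripper_force: 58.7
```

Call:
{"fn": "apply_moves", "kwargs": {"increments": [[[-1, 0, 0.08, 0, 0], [-1, 0, 0.08, 0, 0]]]}}

```text
time_s: 7.65
ee_pos: [0.5629, -0.1715, 0.0887]
orientation: [[0.985, 0.174, -0.0], [0.174, -0.985, 0.001], [0.0, -0.001, -1.0]]
wrist_force: [-5.8, 9.0, 13.3]
finger_gap: 0.0208
gripper_force: 58.7
```

Call:
{"fn": "apply_moves", "kwargs": {"increments": [[[-1, 0, 0.08, 0, 0], [-1, 0, 0.08, 0, 0]]]}}

```text
time_s: 7.9
ee_pos: [0.5637, -0.1762, 0.0887]
orientation: [[0.985, 0.174, -0.0], [0.174, -0.985, 0.001], [0.0, -0.001, -1.0]]
wrist_force: [-5.6, 8.1, 12.7]
finger_gap: 0.0209
gripper_force: 58.7
```

Call:
{"fn": "apply_moves", "kwargs": {"increments": [[[-1, 0, 0.08, 0, 0], [-1, 0, 0.08, 0, 0]]]}}

```text
time_s: 8.15
ee_pos: [0.5646, -0.1809, 0.0887]
orientation: [[0.985, 0.174, -0.0], [0.174, -0.985, 0.001], [0.0, -0.001, -1.0]]
wrist_force: [-5.5, 9.3, 12.9]
finger_gap: 0.0204
gripper_force: 58.7
```

Call:
{"fn": "apply_moves", "kwargs": {"increments": [[[-1, 0, 0.08, 0, 0], [-1, 0, 0.08, 0, 0]]]}}

```text
time_s: 8.4
ee_pos: [0.5654, -0.1857, 0.0887]
orientation: [[0.985, 0.174, -0.0], [0.174, -0.985, 0.001], [0.0, -0.001, -1.0]]
wrist_force: [-5.3, 8.9, 13.3]
finger_gap: 0.0208
gripper_force: 58.7
```

Call:
{"fn": "apply_moves", "kwargs": {"increments": [[[-1, 0, 0.08, 0, 0]]]}}

```text
time_s: 8.52
ee_pos: [0.5658, -0.188, 0.0887]
orientation: [[0.985, 0.174, -0.0], [0.174, -0.985, 0.001], [0.0, -0.001, -1.0]]
wrist_force: [-5.6, 8.9, 12.5]
finger_gap: 0.0211
gripper_force: 58.7
```

Call:
{"fn": "apply_moves", "kwargs": {"increments": [[[-1, 0, 0.06, 0, 0], [-1, 0, 0.06, 0, 0]]]}}

```text
time_s: 8.78
ee_pos: [0.566, -0.1894, 0.0886]
orientation: [[0.984, 0.176, -0.002], [0.176, -0.984, 0.004], [-0.001, -0.004, -1.0]]
wrist_force: [-11.3, 26.4, 21.5]
finger_gap: 0.0206
gripper_force: 60.2
```

Call:
{"fn": "apply_moves", "kwargs": {"increments": [[[-1, 0, 0.06, 0, 0], [-1, 0, 0, 0, 0]]]}}

```text
time_s: 9.02
ee_pos: [0.5661, -0.1894, 0.0886]
orientation: [[0.984, 0.177, -0.003], [0.177, -0.984, 0.005], [-0.002, -0.006, -1.0]]
wrist_force: [-14.1, 30.2, 23.8]
finger_gap: 0.0204
gripper_force: 60.6
```

Call:
{"fn": "apply_moves", "kwargs": {"increments": [[[1, 0, 0, 0, 0], [1, 0, 0, 0, 0], [1, 0, 0, 0, 0], [1, 0, 0, 0, 0], [1, 0, 0, 0, 0], [1, 0, 0, 0, 0], [1, 0, 0, -0.8, 0], [1, 0, 0, -0.8, 0], [1, 0, 0, -0.8, 0], [1, 0, 0, -0.8, 0], [1, 0, 0, -0.8, 0], [1, 0, 0, 0, 0]]]}}

```text
time_s: 10.52
ee_pos: [0.5674, -0.1948, 0.2096]
orientation: [[0.985, 0.173, 0.003], [0.173, -0.985, -0.001], [0.002, 0.001, -1.0]]
wrist_force: [0.3, -0.4, -0.6]
finger_gap: 0.0855
gripper_force: 0.0
```

Call:
{"fn": "apply_moves", "kwargs": {"increments": [[[1, 0, -0.8, 0, 0], [1, 0, -0.8, 0, 0], [1, 0, -0.8, 0, 0], [1, 0, -0.8, 0, 0], [1, 0, -0.8, 0, 0], [1, 0, -0.8, 0, 0], [1, 0, 0, 0, 0], [1, 0, 0, 0, 0]]]}}

```text
time_s: 11.52
ee_pos: [0.5417, -0.0534, 0.2076]
orientation: [[0.985, 0.173, -0.0], [0.173, -0.985, -0.0], [-0.001, 0.0, -1.0]]
wrist_force: [0.2, 0.4, -0.1]
finger_gap: 0.0853
gripper_force: 0.0
```

```bash
cat > look.py <<'E'
from h import *
import sys
s=r.get_state(); f=cams.grab_frame("wrist"); n=sys.argv[1]; np.savez(n+".npz",pos=s["ee_pos"],R=s["orientation"],**f); cv2.imwrite(f"pics/{n}.png",f["pixels"])
print(s["time_s"],np.round(s["qpos"],1),np.round(s["ee_pos"],4),np.round(s["moment"],2))
P=world(f,pose=s); hsv=cv2.cvtColor(f["pixels"],cv2.COLOR_BGR2HSV).astype(int); H,S,V=np.moveaxis(hsv,-1,0)
near=np.hypot(P[...,0]-.541,P[...,1]+.0455)<.03
for k,m in dict(spindle=near&(P[...,2]>.131),nuttop=near&(abs(P[...,2]-.1195)<.003)).items():
    x=P[m]
    if len(x)>20: print(k,len(x),np.median(x,0).round(4),cv2.minEnclosingCircle((x[:,:2]*1000).astype(np.float32)))
w=near&(abs(P[...,2]-.1195)<.004)&(S<70)&(V>150); x=P[w]
if len(x)>5: print("stripe",len(x),x.mean(0).round(4))
E
python3 look.py w2
```

```text
11.525 [ 11.3  26.2 -16.  105.8   9.3  49.3 -89.2] [ 0.5417 -0.0534  0.2076] [-0.04  0.02 -0.  ]
spindle 13364 [ 0.5521 -0.0426  0.2724] ((545.2569580078125, -44.151161193847656), 29.567407608032227)
nuttop 2020 [ 0.5444 -0.0464  0.1198] ((539.8033447265625, -46.97761917114258), 20.908313751220703)
stripe 35 [ 0.523  -0.0447  0.1204]
```

View pics/w2.png

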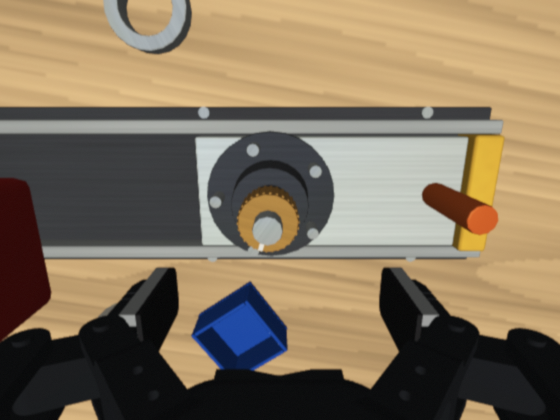

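The wrist view shows the nut at (268,217), the stripe at (262,247) and the sled plate up against the yellow stop. Next I centre over the nut, pre-rotate and descend.

Call:
{"fn": "apply_moves", "kwargs": {"increments": [[[1, 0, -0.243, 0, 0], [1, 0, 0, 0, -0.15], [1, 0, 0, 0, -0.15], [1, 0, 0, 0, -0.15], [1, 0, 0, 0, -0.15], [1, 0, 0, 0, -0.15], [1, 0, 0, 0, 0]]], "newtons": 40}}

```text
time_s: 12.45
ee_pos: [0.5404, -0.0457, 0.2079]
orientation: [[0.575, 0.818, -0.0], [0.818, -0.575, 0.0], [0.0, -0.0, -1.0]]
wrist_force: [1.1, -0.5, 0.2]
finger_gap: 0.085
gripper_force: 0.0
```

```bash
python3 look.py w3
```

```text
12.45 [ 18.7  27.3 -27.1 105.7  15.6  50.7 -50.9] [ 0.5404 -0.0457  0.2079] [-0.04  0.    0.02]
spindle 12595 [ 0.5456 -0.0386  0.2736] ((548.5048828125, -34.20539855957031), 26.5081844329834)
nuttop 2017 [ 0.5432 -0.0431  0.1198] ((539.8029174804688, -47.16514205932617), 20.965682983398438)
stripe 66 [ 0.5257 -0.046   0.1204]
```

Call:
{"fn": "apply_moves", "kwargs": {"increments": [[[1, 0, 0, 0, -0.17], [1, 0, 0, 0, -0.17], [1, 0, 0, 0, -0.17], [1, 0, 0, 0, -0.17], [1, 0, 0, 0, -0.17], [1, 0, 0, 0, -0.17], [1, 0, 0, 0, -0.17], [1, 0, 0, 0, -0.17], [1, 0, 0, 0, -0.17], [1, 0, 0, 0, -0.17], [1, 0, 0, 0, 0]]]}}

```text
time_s: 13.88
ee_pos: [0.5404, -0.0457, 0.2077]
orientation: [[-0.919, 0.395, -0.001], [0.395, 0.919, 0.0], [0.001, 0.0, -1.0]]
wrist_force: [0.1, 0.4, -0.2]
finger_gap: 0.0856
gripper_force: 0.0
```

Call:
{"fn": "apply_moves", "kwargs": {"increments": [[[1, 0, 0, 0, -0.17], [1, 0, 0, 0, -0.17], [1, 0, 0, 0, -0.17], [1, 0, 0, 0, -0.17], [1, 0, 0, 0, -0.17], [1, 0, 0, 0, 0], [1, 0, 0, 0, 0]]]}}

```text
time_s: 14.75
ee_pos: [0.5404, -0.0456, 0.2079]
orientation: [[-0.886, -0.463, -0.0], [-0.463, 0.886, -0.0], [0.0, -0.0, -1.0]]
wrist_force: [-0.5, -0.0, -0.4]
finger_gap: 0.0855
gripper_force: 0.0
```

```bash
python3 look.py w4
```

```text
14.75 [ 41.8  38.6 -63.5 104.5  39.1  62.2  81.2] [ 0.5404 -0.0456  0.2079] [-0.02 -0.01  0.01]
spindle 11317 [ 0.5298 -0.0506  0.2732] ((526.568115234375, -53.195701599121094), 25.089937210083008)
nuttop 2013 [ 0.536  -0.0495  0.1198] ((540.1488037109375, -46.59174346923828), 20.913488388061523)
stripe 82 [ 0.5279 -0.0446  0.1204]
```

View pics/w4.png

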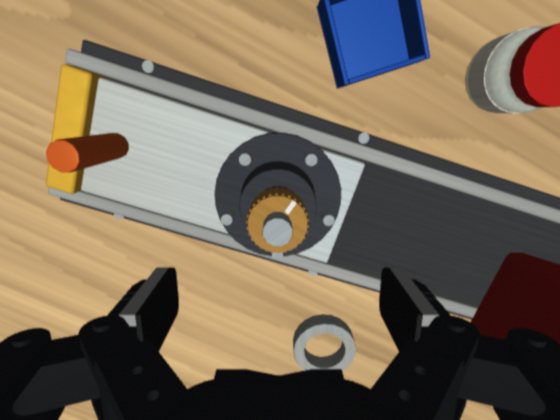

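The wrist view shows the nut at (278,222), centred between the open fingers, with the stripe at (290,208). Next I descend and grip.

Call:
{"fn": "apply_moves", "kwargs": {"increments": [[[1, 0.03, -0.03, 0, 0], [1, 0, 0, 0.84, 0], [1, 0, 0, 0.84, 0], [1, 0, 0, 0.84, 0], [1, 0, 0, 0.82, 0], [1, 0, 0, 0, 0]]], "newtons": 40}}

```text
time_s: 15.55
ee_pos: [0.5394, -0.0468, 0.1068]
orientation: [[-0.884, -0.468, -0.002], [-0.468, 0.884, 0.0], [0.002, 0.001, -1.0]]
wrist_force: [-0.3, 0.2, 0.9]
finger_gap: 0.085
gripper_force: 0.0
```

Call:
{"fn": "apply_moves", "kwargs": {"increments": [[[-1, 0, 0, 0, 0], [-1, 0, 0, 0, 0], [-1, 0, 0, 0, 0], [-1, 0, 0, 0, 0], [-1, 0, 0, 0, 0], [-1, 0, 0, 0, 0]]]}}

```text
time_s: 16.3
ee_pos: [0.5403, -0.0466, 0.1087]
orientation: [[-0.883, -0.469, 0.001], [-0.469, 0.883, -0.0], [-0.001, -0.001, -1.0]]
wrist_force: [-3.5, 0.7, 10.3]
finger_gap: 0.039
gripper_force: 38.9
```

```bash
python3 look.py w5
```

```text
16.3 [ 37.5  45.7 -56.9 108.7  48.2  53.5  74.9] [ 0.5403 -0.0466  0.1087] [ 0.12  0.7  -0.04]
spindle 18066 [ 0.5298 -0.0496  0.1712] ((530.5345458984375, -51.60231018066406), 27.23928451538086)
nuttop 5642 [ 0.5329 -0.0525  0.1198] ((532.3587646484375, -49.247047424316406), 27.858135223388672)
stripe 206 [ 0.5253 -0.045   0.1204]
```

View pics/w5.png

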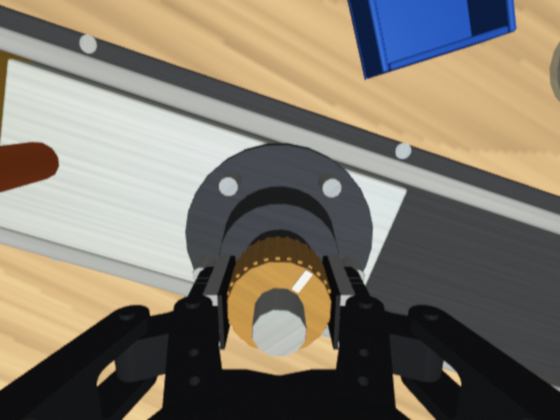

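The nut is gripped, with the stripe at (302,280) between the fingers. Screwing down next.

Call:
{"fn": "apply_moves", "kwargs": {"increments": [[[-1, 0, 0, 0.003, 0.17], [-1, 0, 0, 0.003, 0.17], [-1, 0, 0, 0.003, 0.17], [-1, 0, 0, 0.003, 0.17], [-1, 0, 0, 0.003, 0.17], [-1, 0, 0, 0.003, 0.17], [-1, 0, 0, 0.003, 0.17], [-1, 0, 0, 0.003, 0.17], [-1, 0, 0, 0.003, 0.17], [-1, 0, 0, 0.003, 0.17], [-1, 0, 0, 0, 0]]]}}

```text
time_s: 17.73
ee_pos: [0.5408, -0.0455, 0.1079]
orientation: [[-0.274, 0.962, 0.002], [0.962, 0.274, 0.001], [0.0, 0.002, -1.0]]
wrist_force: [-0.3, 4.9, 7.4]
finger_gap: 0.0389
gripper_force: 39.9
```

```bash
cat > chk.py <<'E'
from h import *
s=r.get_state(); f=cams.grab_frame("wrist"); R=np.array(s["orientation"])
hsv=cv2.cvtColor(f["pixels"],cv2.COLOR_BGR2HSV); H,S,V=[hsv[...,i].astype(int) for i in range(3)]
P=world(f,pose=s); L=(P-np.array(s["ee_pos"]))@R
m=(S<70)&(V>140)&(np.hypot(L[...,0],L[...,1])<.022)&(np.hypot(L[...,0],L[...,1])>.0095)&(abs(P[...,2]-.1185)<.004)
x=L[m]; a=np.degrees(np.arctan2(x[:,1].mean(),x[:,0].mean())) if len(x) else None
print("t",round(s["time_s"],2),"q",np.round(s["qpos"],1),"toolx",np.degrees(np.arctan2(R[1,0],R[0,0])).round(1),"mom",np.round(s["moment"],2),"F",np.round(s["wrist_force"],1),"stripe_in_tool",a,len(x))
cv2.imwrite("pics/c%05d.png"%int(s["time_s"]*100),f["pixels"])
E
python3 chk.py
```

```text
t 17.73 q [ 22.9  37.4 -33.8 109.4  30.2  42.1 -12.5] toolx 105.9 mom [ 1.08  0.1  -0.09] F [-0.3  4.9  7.4] stripe_in_tool 42.156879230164996 222
```

Call:
{"fn": "apply_moves", "kwargs": {"increments": [[[-1, 0, 0, 0.002, 0.1], [-1, 0, 0, 0.002, 0.1], [-1, 0, 0, 0.002, 0.1], [-1, 0, 0, 0.002, 0.1], [-1, 0, 0, 0, 0]]]}}

```text
time_s: 18.4
ee_pos: [0.5412, -0.0455, 0.1077]
orientation: [[0.14, 0.99, 0.003], [0.99, -0.14, 0.001], [0.002, 0.002, -1.0]]
wrist_force: [1.2, 6.1, 7.1]
finger_gap: 0.0391
gripper_force: 39.9
```

```bash
python3 chk.py
```

```text
t 18.4 q [ 18.7  36.1 -27.8 109.6  25.1  40.1 -32.1] toolx 81.9 mom [ 1.17 -0.25 -0.09] F [1.2 6.1 7.1] stripe_in_tool 43.922351533566 212
```

Call:
{"fn": "apply_moves", "kwargs": {"increments": [[[-1, 0, 0, 0.002, 0.1], [-1, 0, 0, 0.002, 0.1], [-1, 0, 0, 0, 0]]]}}

```text
time_s: 18.82
ee_pos: [0.5413, -0.0455, 0.1076]
orientation: [[0.343, 0.939, 0.003], [0.939, -0.343, 0.001], [0.002, 0.002, -1.0]]
wrist_force: [2.0, 5.2, 6.7]
finger_gap: 0.0388
gripper_force: 39.9
```

```bash
python3 chk.py
```

```text
t 18.82 q [ 16.5  35.6 -24.7 109.7  22.5  39.2 -41.8] toolx 69.9 mom [ 1.13 -0.44 -0.01] F [2.  5.2 6.7] stripe_in_tool 44.32734566746419 213
```

Call:
{"fn": "apply_moves", "kwargs": {"increments": [[[-1, 0, 0, 0.002, 0.1], [-1, 0, 0, 0.002, 0.1], [-1, 0, 0, 0, 0]]]}}

```text
time_s: 19.25
ee_pos: [0.5414, -0.0456, 0.1075]
orientation: [[0.531, 0.847, 0.003], [0.847, -0.531, 0.001], [0.003, 0.002, -1.0]]
wrist_force: [3.0, 4.2, 6.6]
finger_gap: 0.0386
gripper_force: 39.9
```

```bash
python3 chk.py
```

```text
t 19.25 q [ 14.3  35.2 -21.6 109.9  19.8  38.4 -51.4] toolx 57.9 mom [ 0.99 -0.65 -0.02] F [3.  4.2 6.6] stripe_in_tool 46.090720381122594 204
```

Call:
{"fn": "apply_moves", "kwargs": {"increments": [[[-1, 0, 0, 0.002, 0.1], [-1, 0, 0, 0.002, 0.1], [-1, 0, 0, 0, 0]]]}}

```text
time_s: 19.68
ee_pos: [0.5416, -0.0457, 0.1074]
orientation: [[0.696, 0.718, 0.004], [0.718, -0.696, 0.001], [0.003, 0.002, -1.0]]
wrist_force: [4.9, 4.2, 5.8]
finger_gap: 0.0394
gripper_force: 39.9
```

```bash
python3 chk.py
```

```text
t 19.68 q [ 12.   34.8 -18.4 110.   17.   37.7 -60.9] toolx 45.9 mom [ 0.9  -0.73 -0.03] F [4.9 4.2 5.8] stripe_in_tool 43.797758178930096 195
```

Call:
{"fn": "apply_moves", "kwargs": {"increments": [[[-1, 0, 0, 0.002, 0.1], [-1, 0, 0, 0.002, 0.1], [-1, 0, 0, 0, 0]]]}}

```text
time_s: 20.1
ee_pos: [0.5408, -0.0464, 0.1071]
orientation: [[0.83, 0.558, 0.002], [0.558, -0.83, 0.0], [0.001, 0.001, -1.0]]
wrist_force: [-0.2, -0.4, 7.5]
finger_gap: 0.0387
gripper_force: 40.4
```

```bash
python3 chk.py
```

```text
t 20.1 q [  9.7  34.5 -15.2 110.2  14.2  37.1 -70.4] toolx 33.9 mom [-0.01  0.08  0.45] F [-0.2 -0.4  7.5] stripe_in_tool 27.32150743202658 201
```

Call:
{"fn": "apply_moves", "kwargs": {"increments": [[[-1, 0, 0, 0.002, 0.1], [-1, 0, 0, 0.002, 0.1], [-1, 0, 0, 0, 0]]]}}

```text
time_s: 20.52
ee_pos: [0.5406, -0.0465, 0.1069]
orientation: [[0.928, 0.374, 0.001], [0.374, -0.928, 0.0], [0.001, 0.0, -1.0]]
wrist_force: [-1.0, -0.3, 6.2]
finger_gap: 0.0389
gripper_force: 40.6
```

```bash
python3 chk.py
```

```text
t 20.52 q [  7.4  34.2 -12.  110.3  11.3  36.5 -79.7] toolx 21.9 mom [-0.02  0.12  0.49] F [-1.  -0.3  6.2] stripe_in_tool 13.786028364340341 204
```

The nut is bottomed: the moment jumped to 0.45–0.49 N m and the fingers slip round it, with the stripe still in world. I'll take a better stripe baseline, then back off.

```bash
cat >> chk.py <<'E'
x=P[m][:,:2]; c=x.mean(0)-np.array([.5403,-.0466]); d=cv2.fitLine(x.astype(np.float32),cv2.DIST_HUBER,0,.0001,.0001).ravel()[:2]; d=d*np.sign(d@c)
print("world stripe: radial",np.degrees(np.arctan2(c[1],c[0])).round(1),"line",np.degrees(np.arctan2(d[1],d[0])).round(1))
E
python3 chk.py
```

```text
t 20.57 q [  7.4  34.2 -12.  110.3  11.3  36.5 -79.7] toolx 22.0 mom [0.02 0.2  0.48] F [-1.4 -0.2  6.1] stripe_in_tool 13.792141473653832 204
world stripe: radial 8.5 line 9.8
```

Call:
{"fn": "apply_moves", "kwargs": {"increments": [[[-1, 0, 0, -0.003, -0.167], [-1, 0, 0, -0.003, -0.167], [-1, 0, 0, -0.003, -0.167], [-1, 0, 0, -0.003, -0.167], [-1, 0, 0, -0.003, -0.167], [-1, 0, 0, -0.003, -0.167], [-1, 0, 0, -0.003, -0.167], [-1, 0, 0, -0.003, -0.167], [-1, 0, 0, -0.003, -0.167], [-1, 0, 0, 0, 0], [-1, 0, 0, 0, 0]]]}}

```text
time_s: 22.0
ee_pos: [0.5412, -0.0467, 0.1076]
orientation: [[-0.373, 0.928, 0.002], [0.928, 0.373, 0.0], [-0.001, 0.002, -1.0]]
wrist_force: [5.3, -0.2, 3.7]
finger_gap: 0.039
gripper_force: 40.7
```

```bash
python3 chk.py; ls pics
```

```text
t 22.0 q [ 24.2  37.9 -35.5 109.3  31.7  42.7  -7.7] toolx 111.9 mom [-0.09 -1.13  0.1 ] F [ 5.3 -0.2  3.7] stripe_in_tool 9.45069811556618 236
world stripe: radial 98.0 line 91.4
c01772.png
c01839.png
c01882.png
c01925.png
c01967.png
c02010.png
c02052.png
c02057.png
c02200.png
scene0.png
side0.png
w1.png
w2.png
w3.png
w4.png
w5.png
```

Run:
```python
import cv2,numpy as np
a=[cv2.resize(cv2.imread(f"pics/c0{n}.png")[220:380,190:370],None,fx=2.2,fy=2.2,interpolation=cv2.INTER_CUBIC) for n in(2057,2200)]
cv2.imwrite("pics/cmp.png",np.hstack(a))
```

```text
(no output)
```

View pics/cmp.png

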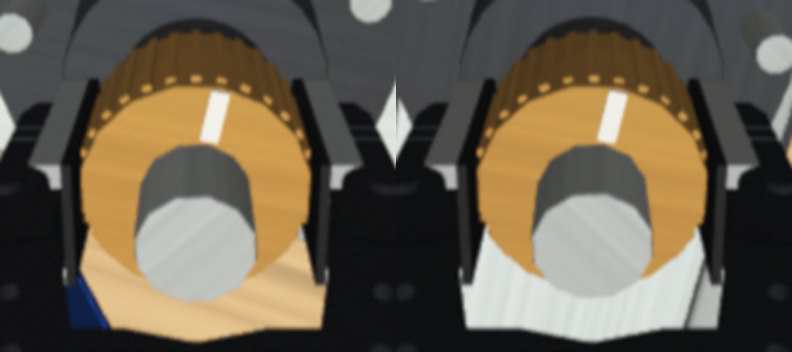

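In both crops the stripe sits the same in the grip, about (220,92)–(210,143), so the nut turned back the full 90° with the fingers. A last check of the scene before handing in.

Run:
```python
from h import *
from scipy.optimize import least_squares
for n in("scene","side"):
    f=cams.grab_frame(n); cv2.imwrite(f"pics/{n}9.png",f["pixels"]); P=world(f); hsv=cv2.cvtColor(f["pixels"],cv2.COLOR_BGR2HSV).astype(int); H,S,V=np.moveaxis(hsv,-1,0)
    m=(H>3)&(H<14)&(S>180)&(np.hypot(P[...,0]-.566,P[...,1]+.19)<.025)&(P[...,2]>.05)&(P[...,2]<.105)
    y=P[m]; cam=-cv2.Rodrigues(f["rvec"])[0].T@f["tvec"].ravel(); d=y[:,:2].mean(0)-cam[:2]; d/=np.linalg.norm(d)
    print(n,len(y),least_squares(lambda c:np.hypot(*(y[:,:2]-c).T)-.011,y[:,:2].mean(0)+d*.011,loss="soft_l1",f_scale=.001).x.round(4))
```

```text
scene 296 [ 0.566  -0.1883]
side 220 [ 0.5669 -0.1898]
```

View pics/scene9.png

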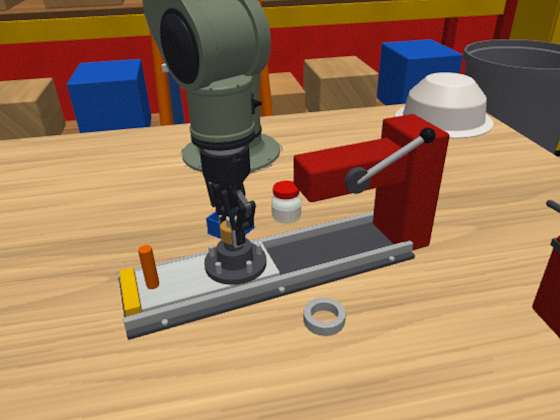

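The sled is home against the stop at (135,290), the post is where it was left, the nut is gripped at (232,235), and the jar, ring and tub have not moved.

```bash
python3 -c "
from rig import r
print(r.job_done())"
```

```text
the job is handed in; nothing more can be done
None
```

I handed the job in at about 22 s of the 72 s: the sled is home against the yellow stop, and the nut was screwed down until it bottomed, then backed off a quarter turn (about 90°) and is still gripped, with the jar, ring and tub left where they stood.

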